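# Show the milk bottle to the code reader

## Task

Wake the code reader by pulling its sprung yellow knob straight up to its stop, keep it there for about a second, then let it go back down. Then take the green-capped milk bottle from its tray, lift it over the metal guard plate without touching the plate, and finish holding it upright and still between one and two centimetres above the dark reading window, centred, its long sides parallel to the window's, never letting the bottle touch the reader. The job ends while the gripper is still holding the bottle there; leave all the other things standing where they are.

Things in the scene. Friction and masses are not known exactly. Their poses are not given: they have to be found in the camera images.
- bottle: Loose flat-sided cream milk bottle with GREEN round cap, in any of the three places in the white tray beside two white-capped ones. 0.11 to 0.21 kg. Body 40 (its x) x 60 (its y) mm, 72 mm tall; cap 38 mm wide, top at 98 mm. Origin: centre of underside, z up. Grip from above across the 40 mm, pads on the large flat faces, e.g. 58 mm above the underside.
- bottle_b: Bystander: same bottle with a white cap, in the same tray. Origin: centre of underside.
- bottle_c: Bystander: same bottle with a white cap, in the same tray. Origin: centre of underside.
- tray: Fixed white open tray, 170 (x) x 310 (y) mm, walls 30 mm tall, 4 mm thick, floor 4 mm. The three bottles stand in a row along its y, about 92 mm apart, turned up to 0.12 rad from the tray. Origin: centre of underside.
- guard: Fixed upright metal splash plate standing between tray and reader: 360 mm long (its x), 6 mm thick (its y), top edge 100 mm above the table; two feet 30 x 44 mm, 6 mm high. Origin: centre of underside, on the table.
- reader: Fixed grey code reader, a flat box 130 (x) x 220 (y) mm, flat top 50 mm above the table, on its top the window (towards its -y end) and the yellow knob (at its +y end, 117 mm from the window centre). Origin: centre of underside.
- window (a point): Centre of the reader's dark rectangular window with white surround, level with the flat top (50 mm above the table), facing up; dark glass 40 (x) x 60 (y) mm, the same shape as the bottle's underside. Axes as the reader's: the bottle's y must lie along the window's y, either way round.
- wake_knob (a joint): Height of the knob: 0 = down at rest, 0.020 m = up at its stop. Slides straight up against a spring: about 2 N at rest, 7 N at the stop; goes back down by itself when let go.
- knob_grip (a point): Middle of the yellow round knob head, 28 mm diameter, 24 mm tall, 30 mm above the reader's top when at rest; moves with the knob. Its stem below is 12 mm thick, 18 mm long.
- tin: Bystander: blue tin with steel lid, 90 mm across, 125 mm tall, loose. Origin: centre of underside.
- carton: Bystander: white and teal carton 100 x 140 x 70 mm tall, loose, to the left of the tray. Origin: centre of underside.
- pen: Bystander: black pen 125 mm long, 10 mm thick, lying on the table to the right of the reader. Origin: centre of underside.

How it is judged:
On the way, in this order (a step that is already met when the one before it is completed fails the run):
1. the wake knob is pulled up to its stop by the fingers and kept there (value of joint wake_knob above 0.0175 m and contact force between the fingers and reader above 1 N), for 0.5 s.
2. the knob is back down (value of joint wake_knob below 0.003 m), for 0.1 s.
3. the bottle, held by the fingers, passes above the guard plate (z of bottle in the frame of guard above 0.1 m and y of bottle in the frame of guard between -0.05 and 0.05 m and x of bottle in the frame of guard between -0.2 and 0.2 m and contact force between the fingers and bottle above 1 N).
At the end, for the whole second after the job is handed in: The gripper still holds the green-capped bottle, still and upright (within 5 degrees), its underside 5 to 25 mm above the reader's window, within 8 mm of the window's centre, long sides within 7 degrees of the window's (either way round), touching nothing but the fingers; the wake knob is back down (z of bottle in the frame of window between 0.005 and 0.025 m and horizontal distance between bottle and window below 0.008 m and angle between bottle's own z axis and vertical below 0.09 rad and angle between the y axis of bottle and the y axis of window, either way round below 0.12 rad and contact force between the fingers and bottle above 2 N and contact force between bottle and reader below 0.1 N and contact force between bottle and bottle_b below 0.1 N and contact force between bottle and bottle_c below 0.1 N and contact force between bottle and tin below 0.1 N and contact force between bottle and carton below 0.1 N and contact force between bottle and pen below 0.1 N and linear speed of bottle below 0.02 m/s and value of joint wake_knob below 0.003 m); the arm keeps its last pose, push and grip.
It fails at once if the bottle touches the reader (contact force between bottle and reader above 0.5 N).
It fails at once if the guard plate is touched (contact force between anything else and guard above 2 N).
It fails at once if another thing is shifted more than 30 mm or knocked over (distance of any of bottle_b, bottle_c, tin, carton, pen from where it was at the start of the episode above 0.03 m or angle between any of bottle_b, bottle_c, tin, carton, pen's own z axis and vertical above 0.4 rad).
It also fails if it takes over 58 s, if anything falls off the work surface, if the arm or the gripper's body presses on something with over 40 N, if the wrist force passes 120 N, or if a joint passes its speed limit or range.

## Robot

A 6-joint arm with a two-finger parallel gripper is mounted at the origin on the work surface. World frame = base frame: x ahead of the robot, y to its left, z up, the work surface at z = 0. Lengths are in m, angles in rad, forces in N, time in s.
With the tool pointing down it reaches from about 0.3 to 0.825 m from the base axis. Payload 5.4 kg.
Tool frame: the origin (TCP) lies at the very end of the fingers, on their centre line; the grasp point (between the pads) lies 19 mm behind it; z points along the fingers, y is the line along which they close (so a half turn about z gives the same grasp; the last joint's range is limited). The gripper opens to 92 mm and grips with 3 to 60 N. Pads are 20 mm wide; open, the fingers measure 128 mm over their backs; the gripper's body (75 mm by 189 mm) begins 69 mm behind the grasp point.
Start: joints at [-1.457, 0.158, 1.597, -0, 1.386, -0.21], TCP at [0.183, -0.545, 0.184] pointing down, gripper open.
Joint ranges: [-2.91, 2.91], [-0.94, 2.29], [0.18, 2.7], [-1.29, 4.43], [0.17, 2.64], [-3, 3]. Speed limits (rad/s): [2.57, 2.57, 3.14, 3.14, 3.14, 3.14].

## Interface

Orientations are given as a rotation vector (axis times angle).
In Python, from workcell import bot gives the robot as it stands. Calls block until the motion is done:
- bot.goto(position, orientation): joint-space move of the TCP to a pose.
- bot.line_to(position, rot=None, max_speed=0.15): straight line of the TCP; rot=None keeps the orientation; max_speed is the mean speed in m/s.
- bot.set_joints(angles): joint-space move.
- bot.set_gripper(opening, newtons=None): opening from 0.0 (shut) to 1.0 (fully open); newtons is the grip in N (None keeps the last); returns when the fingers have stopped.
- bot.hold(seconds).
- bot.inverse_kinematics(position, orientation): joint angles nearest the present ones, or None.
- bot.read_camera(name): name is "scene" or "top" or "wrist"; returns a dict with "pixels" (384x512x3 uint8, blue, green, red), "fx", "fy", "cx", "cy" (pixels), "R" (3x3) and "t" (3): a world point X has camera coordinates R X + t. Camera axes: x right, y down, z forward; pixel columns grow to the right and rows downward; lengths in m; the calibration is good to about 2 mm. A picture is of the moment at which its call begins. There is no depth.
A pose or a line that the arm cannot do raises bot.MotionError and nothing moves.
- bot.job_done(): hands the job in; it is judged then, once.
Readings, each from a call of its own:
- bot.current_clock(): time.
- bot.current_joints(): joint angles.
- bot.current_joint_vel(): joint speeds.
- bot.current_effort(): joint torques, N m.
- bot.current_ee_pos(): TCP position.
- bot.current_tool_rot(): TCP orientation.
- bot.current_contact_force(): force on the tool from outside, world axes, zero at the start.
- bot.current_ft_torque(): the same for the moment, N m.
- bot.current_opening(): opening from 0.0 (shut) to 1.0 (fully open).
- bot.current_grip_force(): force on a finger pad.
Only numpy, scipy, OpenCV 4.12 (cv2) and the standard library are available. Lean on these libraries where they do the work, as an engineer would, in place of code of your own. Each camera call takes 0.05 s, during which the arm holds its last target. There are 200 camera calls.

## Working session

There is one attempt and no reset: what is moved stays moved. The work goes in short steps, each a Python script; the robot and the scene stay as the last script left them, time stands still between calls to the robot, and variables do not carry over. Pictures are saved under pics/ and viewed, at most 10 in all, crops included, and the job is handed in when it is done.

```bash
mkdir -p pics; python3 - <<'E'
from workcell import bot
import cv2,numpy as np,pickle
for n in("scene","top"):
    c=bot.read_camera(n); pickle.dump(c,open(n+".pkl","wb")); cv2.imwrite(f"pics/{n}0.png",cv2.resize(c["pixels"],None,fx=1.5,fy=1.5,interpolation=cv2.INTER_CUBIC))
    print(n,c["fx"],c["cx"],c["cy"],np.round(c["R"],3).tolist(),np.round(c["t"],3))
print(bot.current_tool_rot(),bot.current_clock())
E
```

```text
scene 422.6392719076676 261.2608509627208 196.23226779820732 [[0.774, 0.634, -0.004], [0.535, -0.656, -0.532], [-0.34, 0.41, -0.847]] [-0.503 -0.281  1.657]
top 443.80020038188985 260.2502451999187 190.0892390371501 [[-0.029, -0.999, -0.014], [-0.997, 0.03, -0.072], [0.072, 0.012, -0.997]] [0.066 0.65  1.37 ]
[-3.09886898e+00 -5.06130620e-01 -1.43546079e-04] 0.1
```

View pics/top0.png

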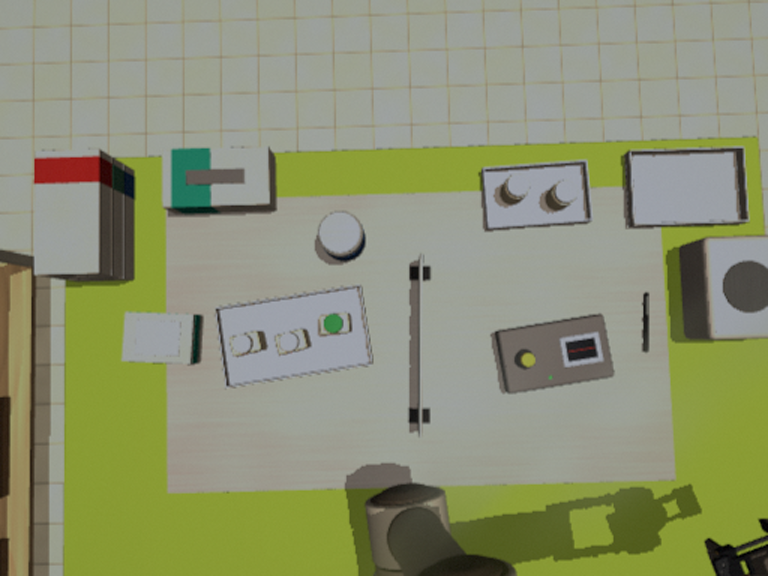

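View pics/scene0.png

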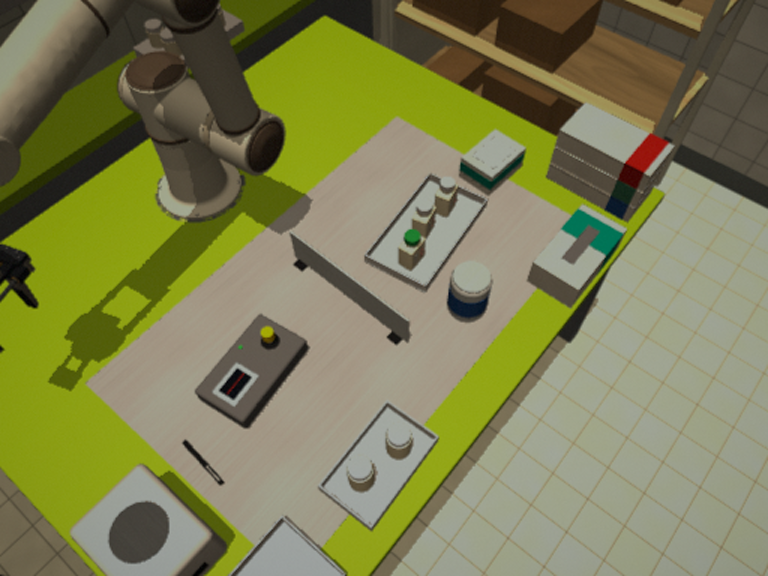

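The top view (×1.5) shows the green cap at (334,323), the knob at (527,359), the window at (582,350) and the guard line at x≈420. The green-capped bottle is in the tray place nearest the guard. I'll localise these roughly, then look with the wrist camera.

```bash
cat > h.py <<'E'
from workcell import bot
import cv2,numpy as np,pickle
from scipy.spatial.transform import Rotation as Rn
def ray(c,u,v,z):
    "world point at height z seen at pixel (u,v)"
    R,t=np.array(c["R"]),np.array(c["t"]); o=-R.T@t
    d=R.T@np.array([(u-c["cx"])/c["fx"],(v-c["cy"])/c["fy"],1]); return o+d*(z-o[2])/d[2]
def down(a):
    "tool down, closing axis at world yaw a"
    y=np.array([np.cos(a),np.sin(a),0]); z=np.array([0,0,-1.]); return Rn.from_matrix(np.c_[np.cross(y,z),y,z]).as_rotvec()
def snap(n,f,s=1.5):
    c=bot.read_camera(n); pickle.dump(c,open(f+".pkl","wb")); cv2.imwrite(f"pics/{f}.png",cv2.resize(c["pixels"],None,fx=s,fy=s,interpolation=cv2.INTER_CUBIC)); return c
E
python3 - <<'E'
from h import *
c=pickle.load(open("top.pkl","rb"))
for n,u,v,z in[("cap",334,323,.102),("capb",292,341,.102),("capc",247,343,.102),("knob",527,359,.092),("win",582,350,.05),("guardT",421,255,.1),("guardB",420,434,.1),("tin",341,234,.125),("trayA",218,309,.03),("trayB",361,287,.03),("trayC",372,363,.03),("trayD",227,386,.03)]:
    print(n,ray(c,u/1.5,v/1.5,z).round(3)[:2])
w=pickle.load(open("scene.pkl","rb"))
for n,u,v,z in[("cap",412,235,.102),("knob",267,330,.092),("win",235,384,.05)]: print("scene",n,ray(w,u/1.5,v/1.5,z).round(3)[:2])
E
```

```text
cap [0.575 0.16 ]
capb [0.542 0.243]
capc [0.541 0.332]
knob [ 0.493 -0.218]
win [ 0.507 -0.338]
guardT [ 0.705 -0.016]
guardB [ 0.354 -0.003]
tin [0.748 0.14 ]
trayA [0.612 0.408]
trayB [0.65  0.109]
trayC [0.491 0.09 ]
trayD [0.452 0.391]
scene cap [0.576 0.164]
scene knob [ 0.491 -0.216]
scene win [ 0.508 -0.335]
```

```bash
python3 - <<'E'
from h import *
for a in(.12,.12+np.pi): 
    for p in([.49,-.28,.3],[.575,.16,.2]): print(a,bot.inverse_kinematics(p,down(a)))
qa=bot.inverse_kinematics([.47,-.28,.30],down(.12)); qb=bot.inverse_kinematics([.47,-.28,.30],down(.12+np.pi))
q=min([x for x in(qa,qb) if x is not None],key=lambda x:abs(x[5]))
bot.set_joints(q); c=snap("wrist","w1"); R=np.array(c["R"]); print((-R.T@c["t"]).round(3),R.round(3).tolist(),c["fx"],bot.current_clock())
E
```

```text
0.12 [-7.33231498e-01  8.05625676e-02  1.45589681e+00 -4.44089210e-16
  1.60513327e+00 -8.53231498e-01]
0.12 [ 0.06912955  0.20403168  1.51353567  0.          1.4240253  -0.05087045]
3.2615926535897932 [-0.7332315   0.08056257  1.45589681  0.          1.60513327  2.28836116]
3.2615926535897932 None
[ 0.46  -0.204  0.502] [[0.993, 0.117, 0.001], [0.113, -0.955, 0.274], [0.033, -0.272, -0.962]] 285.7942626301279 1.6583
```

View pics/w1.png

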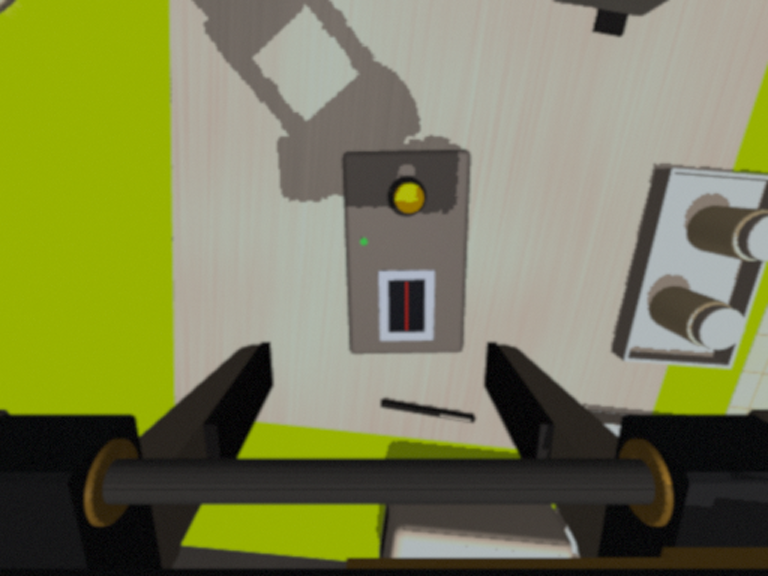

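The wrist view shows the reader almost square to the tool. The knob is at about (408,196), the window at about (406,306), and the reader outline runs x 344–469, y 150–352. I'll take an enlarged crop for accuracy.

```bash
python3 - <<'E'
from h import *
c=pickle.load(open("w1.pkl","rb"))
cv2.imwrite("pics/w1c.png",cv2.resize(c["pixels"][92:242,220:320],None,fx=4,fy=4,interpolation=cv2.INTER_CUBIC))
E
```

```text
(no output)
```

View pics/w1c.png

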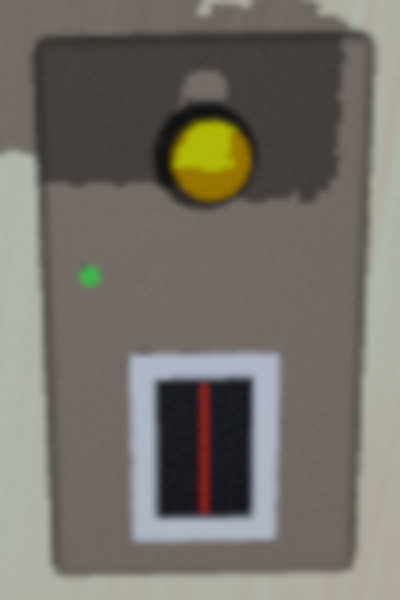

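```bash
python3 - <<'E'
from h import *
c=pickle.load(open("w1.pkl","rb"))
P=lambda u,v,z: ray(c,220+(u+.5)/4-.5,92+(v+.5)/4-.5,z)[:2]
for Q in([(130,354),(281,352),(277,539),(133,541)],[(157,380),(253,378),(251,515),(158,517)],[(42,36),(371,34),(352,570),(56,572)]):
    q=np.array([P(*x,.05) for x in Q]); y=q[:2].mean(0)-q[2:].mean(0); x=q[1]+q[2]-q[0]-q[3]
    print(q.mean(0).round(4),"yaw",np.arctan2(-y[0],y[1]).round(4),np.arctan2(x[1],x[0]).round(4),np.hypot(*y).round(4),np.hypot(*x).round(4)/2)
k=P(211,160,.088);print("knob",k)
E
```

```text
[ 0.5074 -0.3359] yaw 0.1332 0.1316 0.0806 0.06085
[ 0.5072 -0.3359] yaw 0.1322 0.1395 0.059 0.039
[ 0.5001 -0.2828] yaw 0.1312 0.124 0.216 0.1245
knob [ 0.49102386 -0.21922419]
```

```bash
python3 - <<'E'
from h import *
a=.132; k=np.array([.4914,-.2197])
F=lambda: bot.current_contact_force().round(2) if hasattr(bot.current_contact_force(),'round') else bot.current_contact_force()
bot.goto([*k,.14],down(a)); bot.line_to([*k,.062]); print(F(),bot.current_ee_pos())
bot.set_gripper(0.0,50); print("grip",bot.current_opening()*92,bot.current_grip_force(),F())
for dz in(.010,.0205):
    bot.line_to([*k,.062+dz],max_speed=.04); print(dz,bot.current_ee_pos(),F())
snap("wrist","w2")
print(bot.current_clock())
E
```

```text
[ 0.35 -0.64 -0.59] [ 0.49241776 -0.22075131  0.06352445]
grip 0.5040804783786493 0.0 [0.1  0.28 0.28]
0.01 [ 0.49172496 -0.21994129  0.07254727] [ 0.61 -0.17  0.06]
0.0205 [ 0.4916359  -0.21986826  0.08287211] [-0.47 -0.41  0.94]
5.2667
```

View pics/w2.png

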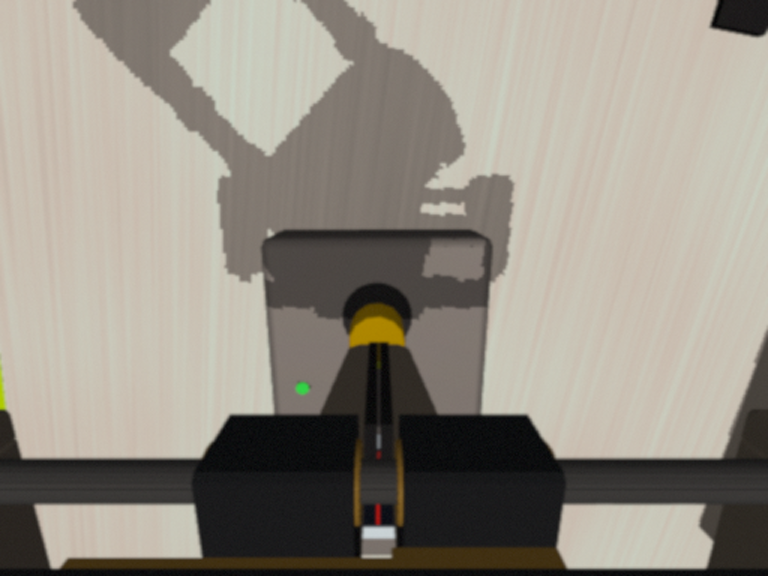

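The fingers have shut completely (0.5 mm, no grip force) and appear on the near side of the knob, so the grasp missed. I'll check how the projections line up.

```bash
python3 - <<'E'
from h import *
c=pickle.load(open("w2.pkl","rb"))
R,t=np.array(c["R"]),np.array(c["t"])
def pr(p): q=R@np.array(p)+t; return np.round(1.5*np.array([c["fx"]*q[0]/q[2]+c["cx"],c["fy"]*q[1]/q[2]+c["cy"]]))
p=bot.current_ee_pos(); print(p,"cam",-R.T@t,"tcp px",pr(p),"knob top/bottom",pr([.4914,-.2197,.092]),pr([.4914,-.2197,.068]), "collar", pr([.4914,-.2197,.05]))
print("knob front px->",ray(c,377/1.5,304/1.5,.068),ray(c,377/1.5,304/1.5,.092))
print(bot.current_opening(),bot.current_grip_force(),bot.current_clock())
b=snap("scene","s2"); cv2.imwrite("pics/s2c.png",cv2.resize(b["pixels"][150:290,100:240],None,fx=4,fy=4,interpolation=cv2.INTER_CUBIC))
E
```

```text
[ 0.49143839 -0.21973955  0.08258177] cam [ 0.48082607 -0.14311036  0.28501367] tcp px [378. 336.] knob top/bottom [378. 343.] [378. 326.] collar [378. 316.]
knob front px-> [ 0.4893011  -0.20749091  0.068     ] [ 0.48836383 -0.20037093  0.092     ]
0.005722050269336035 0.0 5.2667
```

View pics/s2c.png

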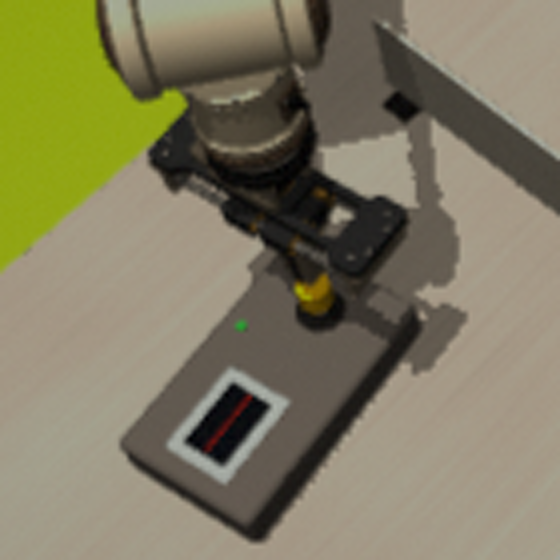

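```bash
python3 - <<'E'
from h import *
k=[.4914,-.2197]
def crop(c,v0,v1,u0,u1,s): return cv2.resize(c["pixels"][v0:v1,u0:u1],None,fx=s,fy=s,interpolation=cv2.INTER_CUBIC)
a=crop(pickle.load(open("w2.pkl","rb")),170,270,200,300,4)
bot.line_to([*k,.13]); w=snap("wrist","w3"); b=crop(w,170,270,200,300,4)
print(bot.current_contact_force())
for z in np.arange(.115,.075,-.003):
    bot.line_to([*k,z],max_speed=.03); f=bot.current_contact_force(); print(round(z,3),bot.current_ee_pos()[2].round(4),np.round(f,1))
    if abs(f[2])>4: break
c=snap("wrist","w4"); d=crop(c,170,270,200,300,4)
s=crop(snap("scene","s4"),190,240,160,210,4)
im=np.hstack([a,b]); cv2.imwrite("pics/cmp.png",im)
print(bot.current_opening(),bot.current_clock())
E
```

```text
[ 0.94241886 -1.22718842 -0.01737734]
0.115 0.115 [-0.1  0.   0. ]
0.112 0.1119 [ 0.3  0.4 -0.6]
0.109 0.1087 [-1.1 -0.6  0.1]
0.106 0.1057 [0.4 0.3 0.5]
0.103 0.1027 [0.2 0.3 0.3]
0.1 0.0997 [ 0.2 -0.4  0.1]
0.097 0.0967 [-1.1 -0.3 -1.3]
0.094 0.0937 [-0.   0.2  0.2]
0.091 0.0907 [-0.   0.7 -0.1]
0.088 0.0877 [-0.  -0.2  0.2]
0.085 0.0847 [0.3 0.1 0.1]
0.082 0.0818 [-0.4 -0.5  0.1]
0.079 0.0787 [ 0.3 -0.4 -0.2]
0.076 0.0757 [ 0.4 -1.   0.5]
0.006415239371977705 9.8333
```

View pics/cmp.png

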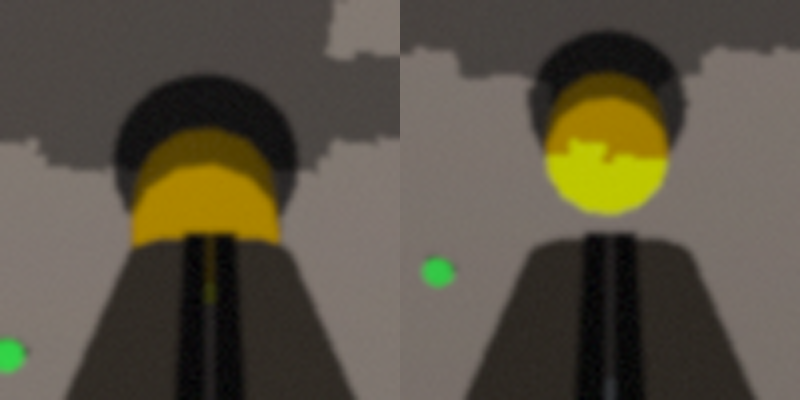

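The shut fingertips pass the knob's nominal top height without any contact. In the wrist view the tips appear farther up the tool axis than the stated TCP, by about 3 cm. I'll keep probing down gently to measure the true offset.

```bash
python3 - <<'E'
from h import *
k=[.4914,-.2197]
print(Rn.from_rotvec(bot.current_tool_rot()).as_matrix().round(3).tolist())
for z in np.arange(.073,.0505,-.002):
    bot.line_to([*k,z],max_speed=.03); f=bot.current_contact_force(); print(round(z,3),bot.current_ee_pos().round(4),np.round(f,1))
    if abs(f[2])>4: break
c=snap("wrist","w5"); a=cv2.resize(c["pixels"][170:270,200:300],None,fx=4,fy=4,interpolation=cv2.INTER_CUBIC)
s=snap("scene","s5"); b=cv2.resize(s["pixels"][180:230,155:205],None,fx=8,fy=8,interpolation=cv2.INTER_CUBIC)
cv2.imwrite("pics/cmp2.png",np.hstack([a,b])); print(bot.current_clock())
E
```

```text
[[-0.132, 0.991, -0.0], [0.991, 0.132, 0.0], [0.0, -0.0, -1.0]]
0.073 [ 0.4912 -0.2195  0.0727] [0.9 0.4 0.1]
0.071 [ 0.4913 -0.2196  0.0708] [-0.7  0.1 -0.7]
0.069 [ 0.4913 -0.2196  0.0688] [ 0.9 -0.6  0.1]
0.067 [ 0.4913 -0.2196  0.0668] [0.3 0.1 0.1]
0.065 [ 0.4913 -0.2196  0.0648] [ 0.3 -1.2 -0.5]
0.063 [ 0.4913 -0.2196  0.0628] [-0.3 -0.2 -0.5]
0.061 [ 0.4918 -0.22    0.0618] [-1.5  0.3  5.4]
11.6833
```

View pics/cmp2.png

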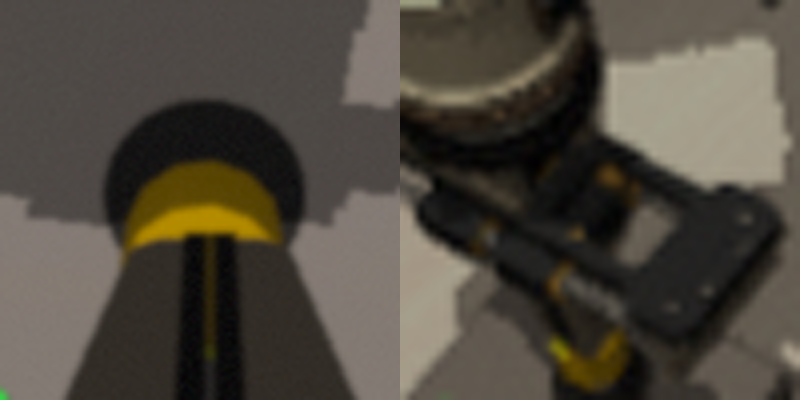

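The shut fingertips touched the knob top (0.092 m) at a reported TCP of 0.062 m. So the reported TCP lies 30 mm beyond the real fingertips, and I'll subtract 30 mm from commanded heights. Retrying the knob.

```bash
python3 - <<'E'
from h import *
k=[.4914,-.2197]
F=lambda: np.round(bot.current_contact_force(),1)
bot.line_to([*k,.11]); bot.set_gripper(1.0,50)
for z in(.05,.04,.032):
    bot.line_to([*k,z],max_speed=.1); print(z,bot.current_ee_pos().round(4),F())
    if abs(F()[2])>5: raise SystemExit
bot.set_gripper(0.0,50); print("grip",bot.current_opening()*92,bot.current_grip_force(),F())
if bot.current_grip_force()>10:
  for dz in(.010,.018,.0205):
    bot.line_to([*k,.032+dz],max_speed=.04); print(dz,bot.current_ee_pos().round(4),F())
  bot.hold(1.0); print(bot.current_ee_pos().round(4),F(),bot.current_grip_force(),bot.current_opening()*92)
print(bot.current_clock())
E
```

```text
0.05 [ 0.4918 -0.22    0.0505] [-0.9 -0.1 -0. ]
0.04 [ 0.4912 -0.2196  0.04  ] [-0.3  1.1 -0.7]
0.032 [ 0.491  -0.2194  0.0315] [-0.1 -0.1 -0.2]
grip 27.16841449319204 50.00086963176727 [-2.6 -0.3  2.3]
0.01 [ 0.4908 -0.2197  0.0416] [-2.8 -3.1 -4.8]
0.018 [ 0.4908 -0.2196  0.0499] [-4.  -3.8 -6.2]
0.0205 [ 0.4908 -0.2196  0.0521] [-2.7 -4.2 -8.7]
[ 0.4908 -0.2196  0.0521] [-2.7 -4.7 -8.2] 49.99705374240875 26.730948360278006
17.7833
```

```bash
python3 - <<'E'
from h import *
k=[.491,-.2196]
bot.line_to([*k,.0315],max_speed=.06); print(np.round(bot.current_contact_force(),1))
bot.set_gripper(1.0,40); bot.line_to([*k,.2],max_speed=.2)
bot.goto([.56,.13,.22],down(.13)); c=snap("wrist","w6")
a=cv2.resize(c["pixels"][60:210,140:340],None,fx=4,fy=4,interpolation=cv2.INTER_CUBIC); cv2.imwrite("pics/w6c.png",a); print(bot.current_clock())
R,t=np.array(c["R"]),np.array(c["t"]); q=R@np.array([.575,.16,.076])+t; print(c["fx"]*q[0]/q[2]+c["cx"],c["fy"]*q[1]/q[2]+c["cy"])
E
```

```text
[-3.6 -2.8 -2.5]
21.7083
267.57172156145447 159.2409510383082
```

View pics/w6c.png

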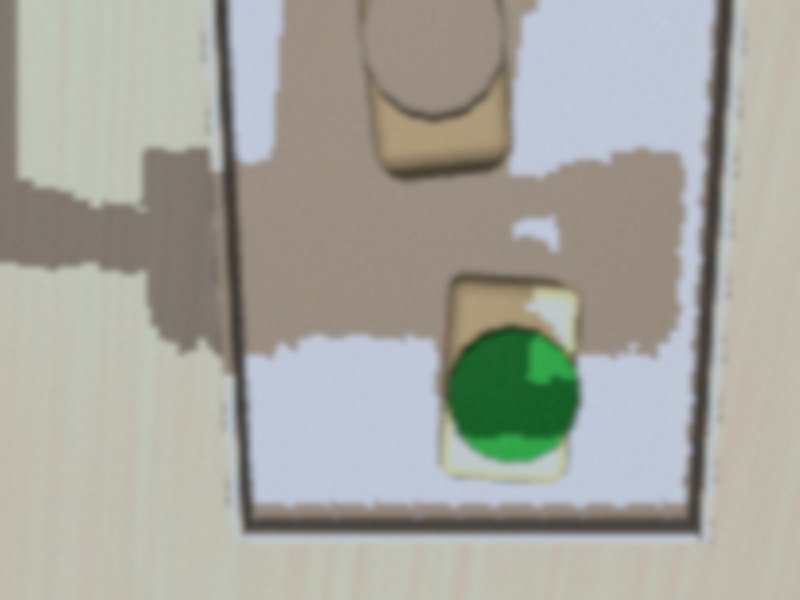

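The crop shows the green cap's centre at (513,394). The bottle shoulder's corners are at about (453,276), (580,291), (567,482) and (441,473).

```bash
python3 - <<'E'
from h import *
c=pickle.load(open("w6.pkl","rb"))
P=lambda u,v,z: ray(c,140+(u+.5)/4-.5,60+(v+.5)/4-.5,z)[:2]
q=np.array([P(*x,.076) for x in[(453,276),(580,291),(567,482),(441,473)]]); y=q[:2].mean(0)-q[2:].mean(0); x=q[1]+q[2]-q[0]-q[3]
print(q.mean(0).round(4),np.arctan2(-y[0],y[1]).round(4),np.arctan2(x[1],x[0]).round(4),np.hypot(*y),np.hypot(*x)/2,"cap",P(513,394,.102))
E
```

```text
[0.5738 0.1646] 0.078 0.035 0.058290546216991396 0.03834349019179568 cap [0.57325609 0.16471658]
```

```bash
python3 - <<'E'
from h import *
b=[.5735,.1645]; F=lambda: np.round(bot.current_contact_force(),1)
bot.goto([*b,.12],down(.07)); print(F())
bot.line_to([*b,.04],max_speed=.12); bot.line_to([*b,.0135],max_speed=.06); print(bot.current_ee_pos().round(4),F())
if abs(F()[2])>5: raise SystemExit
bot.set_gripper(0.0,30); print("grip",bot.current_opening()*92,bot.current_grip_force(),F())
if bot.current_opening()*92<30: raise SystemExit
bot.line_to([*b,.05],max_speed=.06); bot.line_to([*b,.16],max_speed=.12)
print(bot.current_ee_pos().round(4),F(),bot.current_opening()*92,bot.current_grip_force())
bot.line_to([.507,-.336,.16],rot=down(.132),max_speed=.12)
print(bot.current_ee_pos().round(4),F(),bot.current_opening()*92,bot.current_clock())
snap("scene","s7");snap("wrist","w7")
s=snap("scene","s7"); x=cv2.resize(s["pixels"][170:300,90:240],None,fx=3,fy=3,interpolation=cv2.INTER_CUBIC)
w=cv2.resize(pickle.load(open("w7.pkl","rb"))["pixels"],(520,390)); im=np.zeros((390,970,3),np.uint8); im[:,:450]=x; im[:,450:]=w; cv2.imwrite("pics/c7.png",cv2.resize(im,(798,321)))
E
```

```text
[1.  0.1 0.4]
[0.5733 0.1645 0.0132] [-0.3  0.5 -0.3]
grip 39.86869822546908 29.981394410133362 [-0.3 -0.4 -0.5]
[0.5728 0.1644 0.1588] [-1.  -0.2 -2.4] 39.97165870020984 29.981160163879395
[ 0.507  -0.3359  0.16  ] [-0.3  0.3 -0.2] 40.1884651046298 30.6417
```

View pics/c7.png

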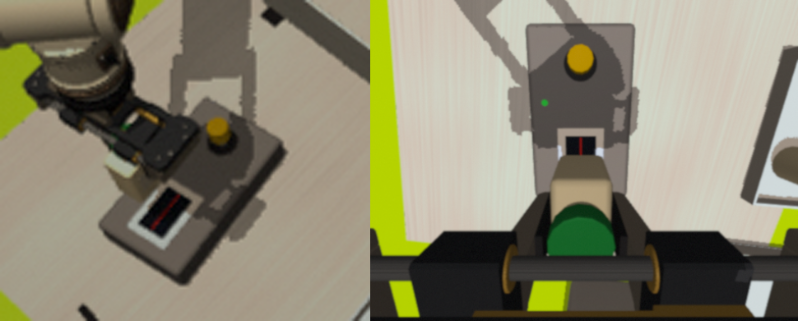

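I've used all the picture views, so I'll check the bottle's fore-aft offset numerically, then descend.

```bash
python3 - <<'E'
from h import *
def chk(c,tz):
    R,t=np.array(c["R"]),np.array(c["t"]); u=tz-.0092; yv=np.array([-.1316,.9913,0])
    for n,d,h in(("bottom edge",.03,0),("shoulder edge",.03,.072),("cap front",.019,.098)):
        q=R@(np.array([.507,-.336,u+h])+d*yv)+t; print(n,np.round([c["fx"]*q[0]/q[2]+c["cx"],c["fy"]*q[1]/q[2]+c["cy"]],1))
    g=c["pixels"][170:260,248:254].mean(1).astype(int); print([(170+i,*g[i]) for i in range(0,90,3)])
chk(pickle.load(open("w7.pkl","rb")),.16)
bot.line_to([.507,-.336,.10],max_speed=.1); bot.line_to([.507,-.336,.075],max_speed=.04); bot.hold(.3)
print(bot.current_ee_pos().round(4),np.round(bot.current_contact_force(),1),bot.current_opening()*92,bot.current_grip_force(),bot.current_clock())
E
```

```text
bottom edge [252.2 182.9]
shoulder edge [252.5 213.7]
cap front [252.7 256.7]
[(170, np.int64(16), np.int64(15), np.int64(71)), (173, np.int64(17), np.int64(15), np.int64(72)), (176, np.int64(17), np.int64(17), np.int64(72)), (179, np.int64(15), np.int64(13), np.int64(70)), (182, np.int64(17), np.int64(14), np.int64(70)), (185, np.int64(37), np.int64(47), np.int64(78)), (188, np.int64(62), np.int64(79), np.int64(88)), (191, np.int64(62), np.int64(79), np.int64(88)), (194, np.int64(61), np.int64(79), np.int64(89)), (197, np.int64(62), np.int64(80), np.int64(90)), (200, np.int64(63), np.int64(81), np.int64(91)), (203, np.int64(63), np.int64(81), np.int64(91)), (206, np.int64(64), np.int64(82), np.int64(92)), (209, np.int64(63), np.int64(81), np.int64(91)), (212, np.int64(67), np.int64(86), np.int64(96)), (215, np.int64(91), np.int64(118), np.int64(132)), (218, np.int64(111), np.int64(143), np.int64(161)), (221, np.int64(118), np.int64(151), np.int64(171)), (224, np.int64(123), np.int64(159), np.int64(178)), (227, np.int64(124), np.int64(160), np.int64(180)), (230, np.int64(125), np.int64(161), np.int64(180)), (233, np.int64(124), np.int64(160), np.int64(179)), (236, np.int64(125), np.int64(160), np.int64(179)), (239, np.int64(122), np.int64(158), np.int64(177)), (242, np.int64(66), np.int64(85), np.int64(95)), (245, np.int64(20), np.int64(49), np.int64(14)), (248, np.int64(19), np.int64(49), np.int64(9)), (251, np.int64(20), np.int64(50), np.int64(10)), (254, np.int64(20), np.int64(50), np.int64(10)), (257, np.int64(21), np.int64(53), np.int64(11))]
[ 0.5071 -0.3361  0.0753] [ 0.3 -0.3 -1.8] 39.89183314702246 29.981175363063812 32.6167
```

```bash
python3 -c "
from workcell import bot
bot.hold(.5); print(bot.current_contact_force(),bot.job_done())"
```

```text
the job is handed in; nothing more can be done
[-1.27166385 -0.90005361 -0.79375853] None
```

I handed the job in at about 33 s without seeing a verdict: the knob was pulled up, held for a second and lowered (first grasp missed because the reported TCP is 30 mm past the real fingertips), and the gripper holds the green-capped bottle about 16 mm above the window and, by the estimates, within 2 mm of centre.

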